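# Rack the lamp-end hardware in fitting order and shut the gate

## Task

Get the lamp-end hardware ready for the relamp: thread the white ceramic standoff onto the stand's level peg first, then the bronze cathode cap, then the finned aluminium heat sink, so that they hang in that order, pushed up against the stand's back plate and against one another. Then swing the red gate fully shut across the tip of the peg so that nothing can slide off. Leave the sleeved lamp and the red-handled hex driver where they lie.

Things in the scene. Friction and masses are not known exactly. Their poses are not given: they have to be found in the camera images.
- standoff: white ceramic standoff: an eight-sided tube 43 mm across flats and 36 mm long, with a through bore 25 mm across. Origin at its centre, on the bore axis. Its x axis is the bore axis (either way round will do). It starts lying on a flat on the counter, bore level, origin 21.5 mm up. 100 g or so
- cap: bronze cathode cap: an eight-sided collar 43 mm across flats and 26 mm long, brown-gold, through bore 25 mm across. Origin at its centre, x axis along the bore (either way round will do). Starts lying on a flat, bore level, origin 21.5 mm up. 200 g or so
- sink: aluminium heat sink: six grey square fins 43 by 43 mm, 30 mm long in all, with a square through bore 25 mm across. Origin at its centre, x axis along the bore (either way round will do). Starts lying on a side, bore level, origin 21.5 mm up. 120 g or so
- stand: grey steel peg stand, bolted down. Origin at counter height under the front face of its back plate (12 mm thick, 50 mm wide, top 172 mm up, on a foot 140 x 130 x 12 mm). That face looks to the stand's +x; out of it a bare round steel peg, 12 mm in diameter and 118 mm long, stands level along +x, its centre line 150 mm up. z is up
- peg_base (a point): point on the peg's centre line in the front face of the back plate; axes as the stand's (x along the peg towards its tip)
- peg_tip (a point): centre of the free end of the peg, 118 mm from peg_base
- gate (a joint): red gate: a level arm 12 mm wide, 86 mm up, on a vertical axis through peg_base, with an upright round post 12 mm thick at its end, 145 mm from the axis. Value in rad: 0 = fully shut at a stop (arm under the peg, post 21 mm clear of the peg's tip); positive = open, counter-clockwise seen from above, to 1.7. Stays where left, light friction
- gate_post (a point): centre of the top end of the gate's red post, 176 mm above the counter; the post runs straight down 95 mm from here
- lamp: xenon lamp in a blue polymer sleeve, about 390 mm long and 60 mm thick, lying on the counter; to be left alone. Origin on its underside at mid length, x along it
- driver: hex driver, red handle 105 mm long and 26 mm square, thin steel shaft 120 mm long, lying on the counter; to be left alone. Origin on its underside near where the shaft meets the handle, x along it towards the shaft's tip
Things that resemble listed ones, but are neither listed nor needed, are in the scene too. What is shaped like the sink but blue or purple is not meant.

How it is judged:
On the way, in this order (a step that is already met when the one before it is completed fails the run):
1. the ceramic standoff is on the peg and let go (x of standoff in the frame of peg_base between 0 and 0.11 m and y of standoff in the frame of peg_base between -0.014 and 0.014 m and z of standoff in the frame of peg_base between -0.016 and 0.01 m and contact force between the fingers and standoff below 0.3 N), for 0.2 s.
2. the bronze cap is on the peg and let go (x of cap in the frame of peg_base between 0 and 0.11 m and y of cap in the frame of peg_base between -0.014 and 0.014 m and z of cap in the frame of peg_base between -0.016 and 0.01 m and contact force between the fingers and cap below 0.3 N), for 0.2 s.
3. the heat sink is on the peg and let go (x of sink in the frame of peg_base between 0 and 0.11 m and y of sink in the frame of peg_base between -0.014 and 0.014 m and z of sink in the frame of peg_base between -0.016 and 0.01 m and contact force between the fingers and sink below 0.3 N), for 0.2 s.
4. the gate is shut (value of joint gate below 0.12 rad), for 0.2 s.
At the end, for the whole second after the job is handed in: All three hang at rest, the peg through their bores, in the order standoff, cap, heat sink, pushed together: centres at most 25, 62 and 96 mm from the back plate (18, 49 and 77 with no gaps). The gate is within 0.12 rad of shut (x of standoff in the frame of peg_base between 0 and 0.025 m and y of standoff in the frame of peg_base between -0.014 and 0.014 m and z of standoff in the frame of peg_base between -0.016 and 0.01 m and linear speed of each of standoff, cap, sink below 0.03 m/s and x of cap in the frame of peg_base between 0 and 0.062 m and y of cap in the frame of peg_base between -0.014 and 0.014 m and z of cap in the frame of peg_base between -0.016 and 0.01 m and x of sink in the frame of peg_base between 0 and 0.096 m and y of sink in the frame of peg_base between -0.014 and 0.014 m and z of sink in the frame of peg_base between -0.016 and 0.01 m and value of joint gate below 0.12 rad); the robot touches nothing.
It fails at once if the sleeved lamp is shifted by more than 15 mm (distance of lamp from where it was at the start of the episode above 0.015 m).
It fails at once if the hex driver is shifted by more than 15 mm (distance of driver from where it was at the start of the episode above 0.015 m).
It also fails if it takes over 72 s, if anything falls off the work surface, if the arm or the gripper's body presses on something with over 40 N, if the wrist force passes 120 N, or if a joint passes its speed limit or range.

## Robot

A 6-joint arm with a two-finger parallel gripper is mounted at the origin on the work surface. World frame = base frame: x ahead of the robot, y to its left, z up, the work surface at z = 0. Lengths are in m, angles in rad, forces in N, time in s.
With the tool pointing down it reaches from about 0.35 to 0.85 m from the base axis. Payload 8.1 kg.
Tool frame: the origin (TCP) lies on the mounting face of the last link; the fingertips stand 186 mm ahead of it and the grasp point (between the pads) lies 167 mm ahead of it; z points along the fingers, y is the line along which they close (so a half turn about z gives the same grasp; the last joint's range is limited). The gripper opens to 93 mm and grips with 3 to 60 N. Pads are 15 mm wide; open, the fingers measure 128 mm over their backs; the gripper's body (75 mm by 188 mm) begins 65 mm behind the grasp point.
Start: joints at [1.108, 0.13, 1.488, -0, 1.523, -0.085], TCP at [0.221, 0.558, 0.405] pointing down, gripper open.
Joint ranges: [-2.96, 2.96], [-0.89, 2.26], [0.02, 2.5], [-1.34, 4.48], [0, 2.73], [-2.66, 2.66]. Speed limits (rad/s): [2.39, 2.39, 2.79, 3.14, 3.14, 3.14].

## Interface

Orientations are given as a rotation vector (axis times angle).
In Python, from plant import * gives the robot as it stands. The module is installed in compiled form; this text tells all that it offers.
- The arm moves only by the tool arm_command, never from a script. Its argument "increments" is a list of rows, each a list of 6 numbers: the shift along the tool's x, y, z in units of 0.2 m (1.0 is 0.2 m), then the turn, a rotation vector about the tool's x, y, z in units of pi rad (1.0 is pi rad). A call has exactly 5 rows; each row is the pose to reach, as a shift and turn from the pose commanded when the call began, along the tool's axes at that moment, turning the shorter way round; what a row does not reach only later rows make up. A row lasts 1/8 s, in which the tool goes at most 62.5 mm and 10.7 degrees, less where a joint would pass 70% of its speed; a pose out of reach is approached as far as the arm can. A call with a number of a shift or a turn outside -1 to 1 is refused whole. A call with a gripper value outside its range is refused whole. "fingers" is the closure, from -1 (fully open) to 1 (shut), set as the call begins (left out, the last holds). The fingers move at their own pace and stop on an object; "force" is the grip in N (left out, the last holds). Time passes only in rows, so rows that repeat a pose let the fingers close, or fill a call up. It gives the time, the measured TCP pose, the force, the opening and the grip force at its end, in the units of the state.
- read_state(): the state, without advancing time (a new reading comes with each control period).
- read_camera(name): name is "side" or "top" or "wrist"; returns a dict with "image" (400x640x3 uint8, red, green, blue), "fx", "fy", "cx", "cy" (pixels), "T" (4x4, takes a point from camera to world coordinates). Camera axes: x right, y down, z forward; pixel columns grow to the right and rows downward; lengths in m; the calibration is good to about 2 mm. A picture is of the moment at which its call begins. There is no depth.
- close_job(): hands the job in; it is judged then, once.
The state is a dict: "t": time; "q": joint angles; "dq": joint speeds; "joint_torque": joint torques, N m; "tool_pos": TCP position; "orientation": TCP orientation; "force": force on the tool from outside, world axes, zero at the start; "wrist_torque": the same for the moment, N m; "opening": finger opening in m; "gripper_force": force on a finger pad.
Only numpy, scipy, OpenCV 4.12 (cv2) and the standard library are available. Lean on these libraries where they do the work, as an engineer would, in place of code of your own. Each camera call takes 0.05 s, during which the arm holds its last target. There are 200 camera calls.

## Working session

There is one attempt and no reset: what is moved stays moved. The work goes in short steps, Python scripts to look and compute and a tool call to move; the robot and the scene stay as the last step left them, time stands still between calls to the robot, and variables do not carry over. Pictures are saved under pics/ and viewed, at most 13 in all, crops included, and the job is handed in when it is done.

Besides the shell and the picture viewer there is one more tool, called after "Request:" in YAML: its name, and indented under it one key for each argument. arm_command: Moves the arm, as the interface text tells. Shifts and turns lie within -1 to 1; 1 stands for 0.2 m of shift or pi rad of turn. Its arguments: {"type":"object","properties":{"increments":{"type":"array","items":{"type":"array","items":{"type":"number","minimum":-1,"maximum":1}}},"fingers":{"type":"number"},"force":{"type":"number"}},"required":["increments"]}

```bash
mkdir -p pics; python3 - <<'E'
from plant import *
import cv2,numpy as np
print(read_state())
for n in ("top","side"):
    c=read_camera(n); cv2.imwrite(f"pics/{n}0.png",c["image"][:,:,::-1]); print(n,c["fx"],c["fy"],c["cx"],c["cy"]); print(np.round(c["T"],4))
E
```

```text
{'t': 0.0, 'q': array([ 1.10763260e+00,  1.31117114e-01,  1.48929834e+00, -2.41671444e-05,
        1.52296172e+00, -8.54134874e-02]), 'dq': array([-0.00148077,  0.00052864, -0.00059164, -0.00242731,  0.00031109,
       -0.00057919]), 'joint_torque': array([ 8.67724466e-04, -5.59869254e+01, -4.91747653e+01,  7.64587708e-02,
        3.58495535e-02, -1.10719852e-04]), 'tool_pos': array([0.22118514, 0.55749318, 0.40370298]), 'orientation': array([-5.89758599e-01, -3.08527001e+00,  2.70820272e-03]), 'force': array([-0.25070365, -0.11409204, -0.58336139]), 'wrist_torque': array([-0.03089071, -0.02464986, -0.01374638]), 'gripper_force': 0.0, 'opening': 0.09296178800071722}
top 395.39976797022 395.39976797022 317.07727554835486 195.91605174832645
[[ 1.4800e-02 -9.9820e-01  5.7700e-02  4.9920e-01]
 [-9.9990e-01 -1.4700e-02  8.0000e-04  1.1000e-02]
 [ 0.0000e+00 -5.7700e-02 -9.9830e-01  1.0511e+00]
 [ 0.0000e+00  0.0000e+00  0.0000e+00  1.0000e+00]]
side 427.07265116243093 427.07265116243093 322.3233041982792 196.79232581256525
[[ 0.9749 -0.1316  0.1794  0.3653]
 [-0.2215 -0.6501  0.7269 -0.8193]
 [ 0.021  -0.7484 -0.6629  0.9078]
 [ 0.      0.      0.      1.    ]]
```

View pics/top0.png

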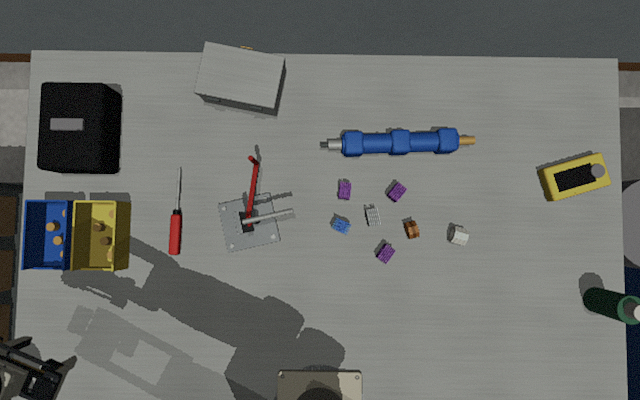

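View pics/side0.png

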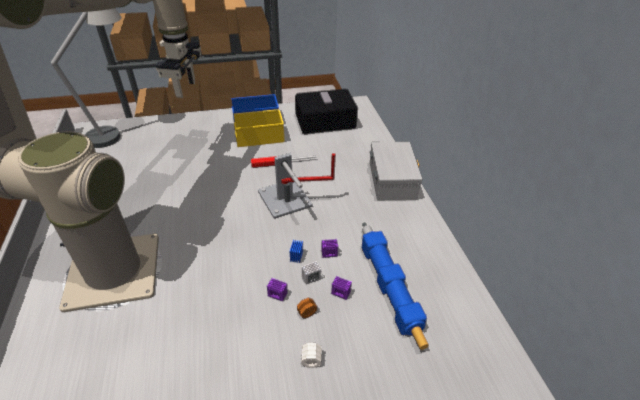

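Candidates in the top view:
- **Standoff:** white, at (458,235). The only other white thing is the bottle top at (630,312), which is no match.
- **Cap:** bronze, at (411,229). There are small bronze bits in the bins at (55,235), which are not meant.
- **Sink:** grey, at (373,215). The lookalikes are purple at (344,188), (397,190) and (385,253), and blue at (340,224).
- **Stand:** about (248,220), with the peg running right to (293,211) and the gate post at (253,158).

I'll check the choice in one close crop.

```bash
cat > h.py <<'E'
from plant import *
import cv2,numpy as np
from scipy.spatial.transform import Rotation as R
def ray(c,u,v):
    T=c["T"]; d=T[:3,:3]@np.array([(u-c["cx"])/c["fx"],(v-c["cy"])/c["fy"],1]); return T[:3,3],d/np.linalg.norm(d)
def onplane(c,u,v,z):
    o,d=ray(c,u,v); return o+d*(z-o[2])/d[2]
def inter(rays):
    A=sum(np.eye(3)-np.outer(d,d) for o,d in rays); b=sum((np.eye(3)-np.outer(d,d))@o for o,d in rays); return np.linalg.solve(A,b)
def proj(c,p):
    T=c["T"]; q=T[:3,:3].T@(np.asarray(p)-T[:3,3]); return c["fx"]*q[0]/q[2]+c["cx"],c["fy"]*q[1]/q[2]+c["cy"]
def goto(p,yx,s=None):
    """increments to TCP p, tool down, tool x axis heading yx (rad, world)"""
    s=s or read_state(); Rc=R.from_rotvec(s["orientation"])
    x=np.array([np.cos(yx),np.sin(yx),0]); z=np.array([0,0,-1.]); Rt=R.from_matrix(np.c_[x,np.cross(z,x),z])
    print("inc",np.round(Rc.inv().apply(np.asarray(p)-s["tool_pos"])/.2,3),np.round((Rc.inv()*Rt).as_rotvec()/np.pi,3),
      "tool x head",np.round(np.arctan2(*Rc.apply([1,0,0])[[1,0]]),3))
E
python3 - <<'E'
from h import *
t=cv2.imread("pics/top0.png"); s=cv2.imread("pics/side0.png")
rs=lambda im,x0,x1,y0,y1,k:cv2.resize(im[y0:y1,x0:x1],None,fx=k,fy=k,interpolation=cv2.INTER_CUBIC)
C=np.zeros((600,800,3),np.uint8)
def put(a,x,y): C[y:y+a.shape[0],x:x+a.shape[1]]=a[:600-y,:800-x]
put(rs(t,210,300,145,255,4),0,0); put(rs(t,330,475,200,250,3),362,0)
put(rs(s,240,350,145,215,4),362,155); put(rs(s,260,360,255,370,1.5),0,441)
cv2.imwrite("pics/crop.png",C)
E
```

```text
(no output)
```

View pics/crop.png

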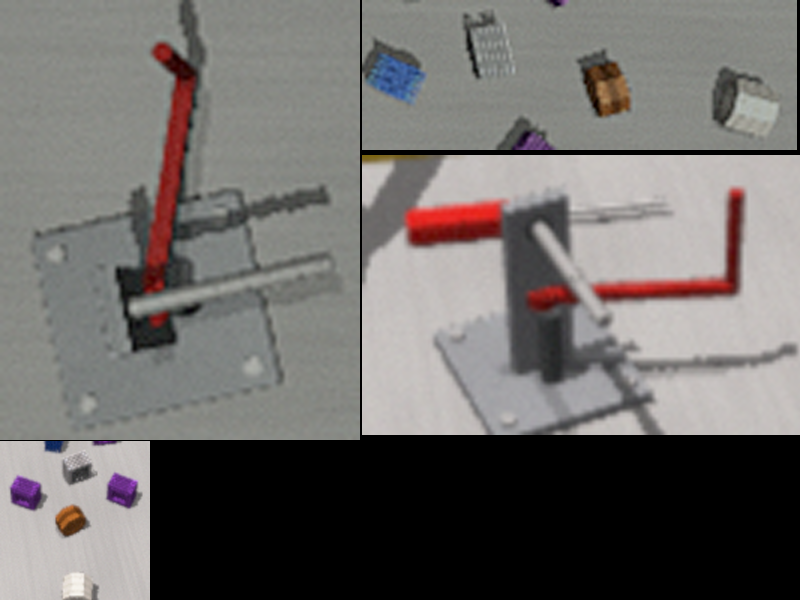

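The crop confirms the choice: grey sink (492,45 in the crop), bronze cap (605,88) and white standoff (745,102), all with bores running roughly left to right in the top view. The peg goes from top-view pixel (243,222) at the base to (292.5,211) at the tip. The gate post stands at (250,157).

```bash
python3 - <<'E'
from h import *
t=read_camera("top"); s=read_camera("side")
for n,a,b in(("base",(243,222),(283.5,163.2)),("tip",(292.5,211),(300.2,185.5))):
    print(n,onplane(t,*a,.15),onplane(s,*b,.15),inter([ray(t,*a),ray(s,*b)]))
print("post",onplane(t,250,156.5,.176),onplane(s,(737-362)/4+240,(190-155)/4+145,.176))
im=t["image"]; hsv=cv2.cvtColor(im,cv2.COLOR_RGB2HSV); g=hsv[...,2]
bg=cv2.medianBlur(im,51).astype(int); d=np.abs(im.astype(int)-bg).max(2); br=(im.astype(int)-bg).sum(2)
for n,(u,v),k in(("standoff",(458,235),1),("cap",(411,229),2),("sink",(373,215),1)):
    m=np.zeros_like(g); r=13; sl=np.s_[v-r:v+r,u-r:u+r]
    m[sl]=((br[sl]>25) if k==1 else (hsv[sl][...,1]>110))*255
    m=cv2.morphologyEx(m,cv2.MORPH_CLOSE,np.ones((3,3)))
    c=max(cv2.findContours(m,0,2)[0],key=cv2.contourArea); (x,y),wh,a=cv2.minAreaRect(c)
    P=[onplane(t,*q,.035)[:2] for q in cv2.boxPoints(((x,y),wh,a))]
    e=[P[1]-P[0],P[2]-P[1]]
    print(n,(x,y),np.round(np.mean(P,0),3),[(round(float(np.hypot(*w)),3),round(float(np.degrees(np.arctan2(w[1],w[0]))),1)) for w in e])
E
```

```text
base [0.48940048 0.17932069 0.15      ] [0.49183418 0.17883451 0.15      ] [0.4906236  0.17912362 0.14997581]
tip [0.51605913 0.06722951 0.15      ] [0.52108325 0.06943898 0.15      ] [0.5182718  0.06668445 0.15265465]
post [0.63560477 0.16258618 0.176     ] [0.63811371 0.16127851 0.176     ]
standoff (460.5633850097656, 236.5226287841797) [ 0.459 -0.357] [(0.038, -19.9), (0.038, -108.9)]
cap (411.2500305175781, 229.25001525878906) [ 0.476 -0.231] [(0.032, -70.8), (0.043, -161.4)]
sink (373.3411865234375, 216.53529357910156) [ 0.507 -0.133] [(0.03, -76.6), (0.045, -167.1)]
```

```bash
cat >> h.py <<'E'
def chain(wps):
    s=read_state()
    for p,h in wps:
        goto(p,np.radians(h),s)
        x=np.array([np.cos(np.radians(h)),np.sin(np.radians(h)),0]); z=np.array([0,0,-1.])
        s=dict(tool_pos=np.array(p),orientation=R.from_matrix(np.c_[x,np.cross(z,x),z]).as_rotvec())
E
python3 - <<'E'
from h import *
chain([((.36,.43,.404),120),((.47,.27,.404),104),((.50,.09,.404),90),((.48,-.1,.404),71),((.46,-.28,.37),71)])
E
```

```text
inc [-0.88  -0.337  0.001] [-0.     0.     0.213] tool x head 2.764
inc [-0.968  0.076  0.   ] [0.    0.    0.089] tool x head 2.094
inc [-0.91  -0.072  0.   ] [0.    0.    0.078] tool x head 1.815
inc [-0.95 -0.1   0.  ] [0.    0.    0.106] tool x head 1.571
inc [-0.884  0.198  0.17 ] [0. 0. 0.] tool x head 1.239
```

Request:
arm_command:
  increments:
    - [-0.22, -0.085, 0, 0, 0, 0.053]
    - [-0.44, -0.17, 0, 0, 0, 0.106]
    - [-0.66, -0.25, 0, 0, 0, 0.16]
    - [-0.88, -0.337, 0, 0, 0, 0.213]
    - [-0.88, -0.337, 0, 0, 0, 0.213]
  fingers: -1
  force: 25

```text
t: 0.82
tool_pos: [0.362, 0.4281, 0.4046]
orientation: [1.578, 2.716, -0.001]
force: [-1.0, 0.8, 0.6]
opening: 0.0928
gripper_force: 0.0
```

Request:
arm_command:
  increments:
    - [-0.242, 0.02, 0, 0, 0, 0.022]
    - [-0.484, 0.04, 0, 0, 0, 0.045]
    - [-0.726, 0.06, 0, 0, 0, 0.067]
    - [-0.968, 0.076, 0, 0, 0, 0.089]
    - [-0.968, 0.076, 0, 0, 0, 0.089]

```text
t: 1.45
tool_pos: [0.471, 0.2686, 0.4046]
orientation: [1.937, 2.473, -0.0]
force: [-0.7, 0.2, -0.1]
opening: 0.0931
gripper_force: 0.0
```

Request:
arm_command:
  increments:
    - [-0.23, -0.018, 0, 0, 0, 0.02]
    - [-0.46, -0.036, 0, 0, 0, 0.04]
    - [-0.68, -0.054, 0, 0, 0, 0.06]
    - [-0.91, -0.072, 0, 0, 0, 0.078]
    - [-0.91, -0.072, 0, 0, 0, 0.078]

```text
t: 2.08
tool_pos: [0.5001, 0.0892, 0.4047]
orientation: [-2.223, -2.22, 0.0]
force: [0.3, -0.0, -0.7]
opening: 0.0932
gripper_force: 0.0
```

Request:
arm_command:
  increments:
    - [-0.24, -0.025, 0, 0, 0, 0.026]
    - [-0.48, -0.05, 0, 0, 0, 0.053]
    - [-0.71, -0.075, 0, 0, 0, 0.08]
    - [-0.95, -0.1, 0, 0, 0, 0.106]
    - [-0.95, -0.1, 0, 0, 0, 0.106]

```text
t: 2.7
tool_pos: [0.4799, -0.1005, 0.4047]
orientation: [-2.56, -1.82, -0.0]
force: [0.3, 0.2, -0.7]
opening: 0.0928
gripper_force: 0.0
```

Request:
arm_command:
  increments:
    - [-0.22, 0.05, 0.04, 0, 0, 0]
    - [-0.44, 0.1, 0.08, 0, 0, 0]
    - [-0.66, 0.15, 0.12, 0, 0, 0]
    - [-0.884, 0.198, 0.17, 0, 0, 0]
    - [-0.884, 0.198, 0.17, 0, 0, 0]

```text
t: 3.32
tool_pos: [0.4599, -0.2799, 0.3695]
orientation: [-2.557, -1.821, 0.0]
force: [0.3, -0.0, 1.0]
opening: 0.093
gripper_force: 0.0
```

```bash
python3 - <<'E'
from h import *
s=read_state();print(s["t"],s["tool_pos"],s["q"])
c=read_camera("wrist"); cv2.imwrite("pics/w1.png",c["image"][:,:,::-1]); print(np.round(c["T"],3),c["fx"])
print(proj(c,(.459,-.357,.035)),proj(c,(.476,-.231,.035)),proj(c,(.507,-.133,.035)))
E
```

```text
3.325 [ 0.45990129 -0.27991709  0.36950179] [-6.42148906e-01 -1.62101128e-02  1.70495428e+00  4.33755485e-04
  1.45484649e+00 -3.09280929e-01]
[[ 0.945 -0.315 -0.087  0.484]
 [-0.327 -0.913 -0.246 -0.211]
 [-0.002  0.261 -0.965  0.35 ]
 [ 0.     0.     0.     1.   ]] 292.38089242063745
(np.float64(342.5710046278781), np.float64(250.0348732818871)) (np.float64(321.1159037034428), np.float64(141.72014450974547)) (np.float64(318.2933365475327), np.float64(33.75755001230712))
```

View pics/w1.png

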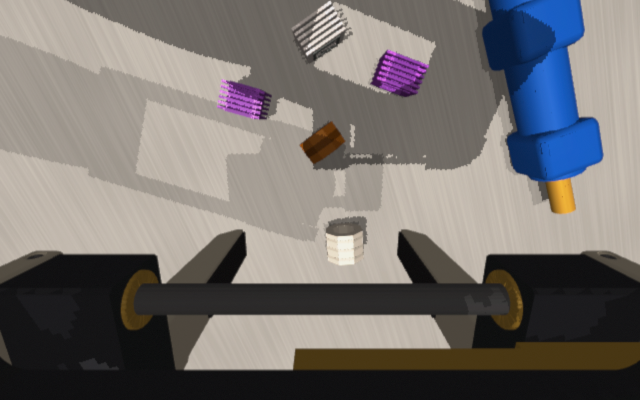

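The wrist view shows the standoff at (344,243) with its bore vertical in the image, along tool x. The cap is at (322,143) and the grey sink at (320,30), partly beside a purple lookalike at (400,73). I'll measure with masks.

```bash
python3 - <<'E'
from h import *
c=read_camera("wrist"); im=c["image"]; hsv=cv2.cvtColor(im,cv2.COLOR_RGB2HSV)
def rect(n,m,z):
    m=cv2.morphologyEx(m.astype(np.uint8)*255,cv2.MORPH_OPEN,np.ones((2,2)))
    k=max(cv2.findContours(m,0,2)[0],key=cv2.contourArea)
    P=np.array([onplane(c,*map(float,q[0]),z)[:2] for q in k]).astype(np.float32)
    ctr,wh,a=cv2.minAreaRect(P*1000); B=cv2.boxPoints((ctr,wh,a)); e=[B[1]-B[0],B[2]-B[1]]
    print(n,k.reshape(-1,2).min(0),k.reshape(-1,2).max(0),np.round(ctr),[(round(float(np.hypot(*w))),round(float(np.degrees(np.arctan2(w[1],w[0]))),1)) for w in e])
w=np.zeros(hsv.shape[:2],bool); w[205:275,310:380]=1
rect("standoff",w&(hsv[...,2]>205),.03)
w[:]=0; w[110:175,290:355]=1
rect("cap",w&(hsv[...,1]>140),.03)
E
```

```text
standoff [327 236] [355 267] [ 457. -359.] [(32, -14.7), (42, 75.3)]
cap [302 124] [344 165] [ 477. -234.] [(27, -72.8), (42, 17.2)]
```

```bash
python3 - <<'E'
from h import *
chain([((.458,-.358,.28),73),((.458,-.358,.192),73)])
E
```

```text
inc [-0.382  0.119  0.452] [-0.    -0.    -0.011] tool x head 1.239
inc [ 0.   -0.    0.44] [0. 0. 0.] tool x head 1.274
```

Request:
arm_command:
  increments:
    - [-0.13, 0.04, 0.15, 0, 0, -0.011]
    - [-0.26, 0.08, 0.3, 0, 0, -0.011]
    - [-0.382, 0.119, 0.452, 0, 0, -0.011]
    - [-0.382, 0.119, 0.452, 0, 0, -0.011]
    - [-0.382, 0.119, 0.452, 0, 0, -0.011]

```text
t: 4.05
tool_pos: [0.458, -0.3584, 0.2814]
orientation: [2.525, 1.868, 0.001]
force: [0.1, -0.2, 0.1]
opening: 0.0934
gripper_force: 0.0
```

Request:
arm_command:
  increments:
    - [0, 0, 0.11, 0, 0, 0]
    - [0, 0, 0.22, 0, 0, 0]
    - [0, 0, 0.33, 0, 0, 0]
    - [0, 0, 0.44, 0, 0, 0]
    - [0, 0, 0.44, 0, 0, 0]

```text
t: 4.68
tool_pos: [0.4572, -0.3584, 0.1923]
orientation: [-2.525, -1.867, -0.0]
force: [0.7, 1.0, 0.1]
opening: 0.0933
gripper_force: 0.0
```

Request:
arm_command:
  increments:
    - [0, 0, 0, 0, 0, 0]
    - [0, 0, 0, 0, 0, 0]
    - [0, 0, 0, 0, 0, 0]
    - [0, 0, 0, 0, 0, 0]
    - [0, 0, 0, 0, 0, 0]
  fingers: 1
  force: 25

```text
t: 5.3
tool_pos: [0.4569, -0.3601, 0.1925]
orientation: [2.528, 1.865, 0.0]
force: [0.8, -0.8, 0.0]
opening: 0.0477
gripper_force: 0.3
```

```bash
python3 - <<'E'
from h import *
s=read_state();print(s["opening"],s["gripper_force"],s["tool_pos"])
h=np.radians(103.8);d=-np.array([np.cos(h),np.sin(h),0])  # toward tip
b=np.array([.4906,.1791,.15]); tip=b+.118*d; print(d,tip)
Z=.317+.0045
pre=tip+.06*d; pre[2]=Z
chain([((.458,-.358,.36),73),((.48,-.18,.36),90),(tuple(pre),103.8)])
E
```

```text
0.04769834360848389 0.3097967082021569 [ 0.45689258 -0.36007235  0.19247002]
[ 0.23853346 -0.97113428 -0.        ] [0.51874695 0.06450615 0.15      ]
inc [ 0.011  0.002 -0.838] [ 0.     0.    -0.001] tool x head 1.271
inc [ 0.883 -0.155 -0.   ] [ 0.     0.    -0.094] tool x head 1.274
inc [0.931 0.265 0.192] [ 0.     0.    -0.077] tool x head 1.571
```

Request:
arm_command:
  increments:
    - [0, 0, 0, 0, 0, 0]
    - [0, 0, 0, 0, 0, 0]
    - [0, 0, 0, 0, 0, 0]
    - [0, 0, -0.2, 0, 0, 0]
    - [0, 0, -0.4, 0, 0, 0]

```text
t: 5.92
tool_pos: [0.4563, -0.3595, 0.272]
orientation: [-2.525, -1.864, 0.001]
force: [0.1, -0.6, -2.1]
opening: 0.0428
gripper_force: 25.0
```

Request:
arm_command:
  increments:
    - [0, 0, -0.2, 0, 0, 0]
    - [0, 0, -0.44, 0, 0, 0]
    - [0, 0, -0.44, 0, 0, 0]
    - [0, 0, -0.44, 0, 0, 0]
    - [0, 0, -0.44, 0, 0, 0]

```text
t: 6.55
tool_pos: [0.4564, -0.3595, 0.3579]
orientation: [-2.525, -1.863, 0.001]
force: [-0.3, -0.6, -1.8]
opening: 0.0427
gripper_force: 25.0
```

```bash
python3 - <<'E'
from h import *
c=read_camera("wrist"); cv2.imwrite("pics/w2.png",c["image"][:,:,::-1])
s=read_state();print(s["opening"],s["gripper_force"],s["tool_pos"])
chain([((.48,-.18,.36),90),((.533,.006,.3215),103.8)])
E
```

```text
0.042856964210944364 24.988088316167705 [ 0.45641444 -0.35954725  0.35809293]
inc [ 0.893 -0.152 -0.008] [-0.001 -0.001 -0.095] tool x head 1.272
inc [0.93  0.265 0.192] [ 0.     0.    -0.077] tool x head 1.571
```

View pics/w2.png

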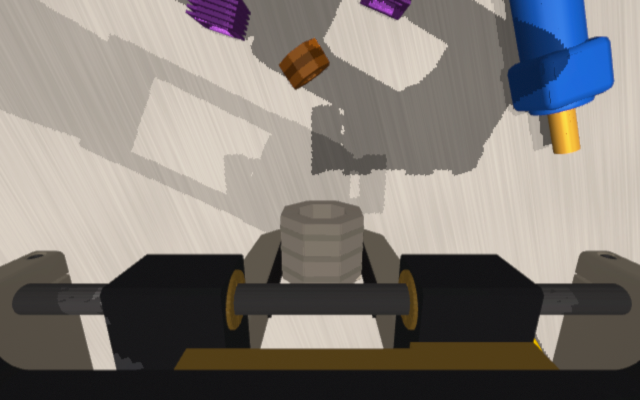

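The standoff is held squarely, its end face at (322,212) in the image. Moving to just in front of the peg.

Request:
arm_command:
  increments:
    - [0.22, -0.038, 0, 0, 0, -0.024]
    - [0.446, -0.076, 0, 0, 0, -0.048]
    - [0.67, -0.114, 0, 0, 0, -0.072]
    - [0.893, -0.152, -0.008, 0, 0, -0.095]
    - [0.893, -0.152, -0.008, 0, 0, -0.095]

```text
t: 7.22
tool_pos: [0.4805, -0.1777, 0.3609]
orientation: [-2.216, -2.224, 0.0]
force: [-0.1, -0.2, -1.4]
opening: 0.043
gripper_force: 25.0
```

Request:
arm_command:
  increments:
    - [0.23, 0.066, 0.05, 0, 0, -0.02]
    - [0.46, 0.132, 0.1, 0, 0, -0.04]
    - [0.69, 0.2, 0.15, 0, 0, -0.06]
    - [0.93, 0.265, 0.192, 0, 0, -0.077]
    - [0.93, 0.265, 0.192, 0, 0, -0.077]

```text
t: 7.85
tool_pos: [0.5336, 0.0076, 0.3216]
orientation: [-1.933, -2.473, 0.002]
force: [0.4, -1.5, -1.3]
opening: 0.0427
gripper_force: 25.0
```

```bash
python3 - <<'E'
from h import *
c=read_camera("wrist"); im=c["image"][:,:,::-1].copy()
s=read_state();print(s["opening"],s["gripper_force"],s["tool_pos"])
R0=R.from_rotvec(s["orientation"]); C=s["tool_pos"]+R0.apply([0,0,.171])
for p in ((.4906,.1791,.15),(.51875,.0645,.15),tuple(C+R0.apply([.018,0,0]))): print(proj(c,p))
cv2.imwrite("pics/w3.png",im)
t=read_camera("top"); cv2.imwrite("pics/t3.png",cv2.resize(t["image"][185:265,230:350,::-1],None,fx=6,fy=6,interpolation=cv2.INTER_CUBIC))
goto((.533,.006,.3215),np.radians(103.8))
E
```

```text
0.04260268744341882 24.98785466537811 [0.53353707 0.00611735 0.32215855]
(np.float64(321.2434235228524), np.float64(-141.80436417450852))
(np.float64(320.4350115195525), np.float64(148.90543558500448))
(np.float64(320.1916684080806), np.float64(226.7443740070358))
inc [ 0.005 -0.001  0.005] [-0.001  0.     0.   ] tool x head 1.812
```

View pics/w3.png

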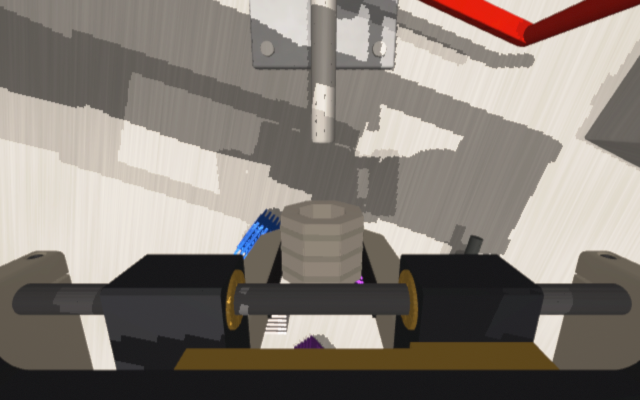

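The peg tip is at (322,141), in line with the bore at (322,212), so I'm inserting.

Request:
arm_command:
  increments:
    - [0.1, 0, 0, 0, 0, 0]
    - [0.2, 0, 0, 0, 0, 0]
    - [0.3, 0, 0, 0, 0, 0]
    - [0.42, 0, 0, 0, 0, 0]
    - [0.42, 0, 0, 0, 0, 0]

```text
t: 8.57
tool_pos: [0.5129, 0.0891, 0.3237]
orientation: [-1.935, -2.475, -0.001]
force: [-0.0, 0.6, -1.1]
opening: 0.0426
gripper_force: 25.0
```

Request:
arm_command:
  increments:
    - [0.1, 0, 0, 0, 0, 0]
    - [0.2, 0, 0, 0, 0, 0]
    - [0.3, 0, 0, 0, 0, 0]
    - [0.34, 0, 0, 0, 0, 0]
    - [0.34, 0, 0, 0, 0, 0]

```text
t: 9.2
tool_pos: [0.4973, 0.1533, 0.3236]
orientation: [1.937, 2.473, -0.0]
force: [-0.4, 0.5, -1.0]
opening: 0.0424
gripper_force: 25.0
```

Request:
arm_command:
  increments:
    - [0.01, 0, 0, 0, 0, 0]
    - [0.02, 0, 0, 0, 0, 0]
    - [0.03, 0, 0, 0, 0, 0]
    - [0.03, 0, 0, 0, 0, 0]
    - [0.03, 0, 0, 0, 0, 0]

```text
t: 9.82
tool_pos: [0.4963, 0.1577, 0.3236]
orientation: [1.938, 2.47, -0.003]
force: [1.8, -7.6, -1.1]
opening: 0.0426
gripper_force: 25.0
```

Request:
arm_command:
  increments:
    - [-0.005, 0, 0.01, 0, 0, 0]
    - [-0.005, 0, 0.02, 0, 0, 0]
    - [-0.005, 0, 0.03, 0, 0, 0]
    - [-0.005, 0, 0.04, 0, 0, 0]
    - [-0.005, 0, 0.04, 0, 0, 0]

```text
t: 10.45
tool_pos: [0.4965, 0.1575, 0.3157]
orientation: [1.938, 2.471, -0.0]
force: [2.2, -5.9, 0.4]
opening: 0.0428
gripper_force: 25.0
```

Request:
arm_command:
  increments:
    - [0, 0, 0, 0, 0, 0]
    - [0, 0, 0, 0, 0, 0]
    - [0, 0, 0, 0, 0, 0]
    - [0, 0, 0, 0, 0, 0]
    - [0, 0, 0, 0, 0, 0]
  fingers: -1

```text
t: 11.08
tool_pos: [0.4961, 0.1581, 0.3155]
orientation: [-1.938, -2.473, -0.0]
force: [0.2, -0.1, 0.8]
opening: 0.0882
gripper_force: 0.0
```

Request:
arm_command:
  increments:
    - [0, 0, -0.1, 0, 0, 0]
    - [0, 0, -0.2, 0, 0, 0]
    - [0, 0, -0.3, 0, 0, 0]
    - [0, 0, -0.44, 0, 0, 0]
    - [0, 0, -0.44, 0, 0, 0]

```text
t: 11.7
tool_pos: [0.4968, 0.1583, 0.4061]
orientation: [1.936, 2.47, 0.006]
force: [0.7, 0.8, -0.7]
opening: 0.0927
gripper_force: 0.0
```

```bash
python3 - <<'E'
from h import *
s=read_state();print(s["t"],s["opening"],s["tool_pos"])
a=read_camera("side"); t=read_camera("top"); w=read_camera("wrist")["image"]
f=lambda c,x0,x1,y0,y1,k:cv2.resize(c[y0:y1,x0:x1,::-1],None,fx=k,fy=k,interpolation=cv2.INTER_CUBIC)
A=f(a["image"],240,350,145,215,3.6); 
B=f(w,0,640,0,400,.6); C=np.zeros((500,790,3),np.uint8); C[:252,:396]=A; C[:240,400:784]=B
cv2.imwrite("pics/c4.png",C)
chain([((.51,-.02,.40),107),((.48,-.2,.36),107),((.477,-.2335,.28),107),((.477,-.2335,.192),107)])
E
```

```text
11.7 0.09273462270294817 [0.49679506 0.15825032 0.40612112]
inc [-0.881 -0.144  0.012] [-0.    -0.    -0.018] tool x head 1.812
inc [-0.817 -0.407  0.2  ] [-0. -0.  0.] tool x head 1.868
inc [-0.156 -0.063  0.4  ] [-0. -0.  0.] tool x head 1.868
inc [-0.    0.    0.44] [-0. -0.  0.] tool x head 1.868
```

View pics/c4.png

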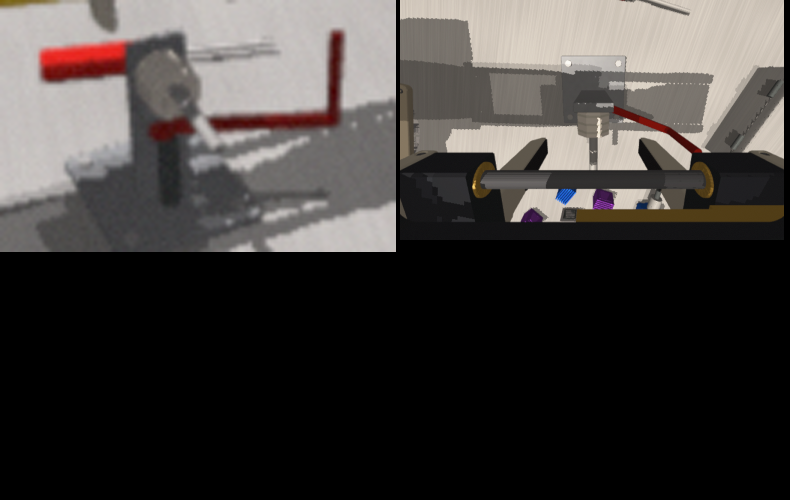

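The standoff hangs against the plate (side crop at (170,85)). Next, the cap.

Request:
arm_command:
  increments:
    - [-0.22, -0.036, 0, 0, 0, -0.018]
    - [-0.44, -0.07, 0, 0, 0, -0.018]
    - [-0.66, -0.11, 0, 0, 0, -0.018]
    - [-0.881, -0.144, 0.012, 0, 0, -0.018]
    - [-0.881, -0.144, 0.012, 0, 0, -0.018]

```text
t: 12.48
tool_pos: [0.5099, -0.0224, 0.3993]
orientation: [-1.871, -2.521, 0.003]
force: [0.6, 1.1, -1.1]
opening: 0.093
gripper_force: 0.0
```

Request:
arm_command:
  increments:
    - [-0.2, -0.1, 0.05, 0, 0, 0]
    - [-0.4, -0.2, 0.1, 0, 0, 0]
    - [-0.6, -0.3, 0.15, 0, 0, 0]
    - [-0.817, -0.407, 0.2, 0, 0, 0]
    - [-0.817, -0.407, 0.2, 0, 0, 0]

```text
t: 13.1
tool_pos: [0.4794, -0.2014, 0.359]
orientation: [-1.87, -2.521, 0.001]
force: [-0.5, 1.1, -0.6]
opening: 0.0928
gripper_force: 0.0
```

Request:
arm_command:
  increments:
    - [-0.04, -0.016, 0.1, 0, 0, 0]
    - [-0.08, -0.032, 0.2, 0, 0, 0]
    - [-0.12, -0.048, 0.3, 0, 0, 0]
    - [-0.156, -0.063, 0.4, 0, 0, 0]
    - [-0.156, -0.063, 0.4, 0, 0, 0]

```text
t: 13.72
tool_pos: [0.477, -0.2318, 0.279]
orientation: [-1.864, -2.523, -0.0]
force: [-0.7, -0.2, 0.8]
opening: 0.0933
gripper_force: 0.0
```

Request:
arm_command:
  increments:
    - [0, 0, 0.11, 0, 0, 0]
    - [0, 0, 0.22, 0, 0, 0]
    - [0, 0, 0.33, 0, 0, 0]
    - [0, 0, 0.44, 0, 0, 0]
    - [0, 0, 0.44, 0, 0, 0]

```text
t: 14.35
tool_pos: [0.4772, -0.232, 0.1922]
orientation: [-1.865, -2.525, -0.0]
force: [-0.3, 0.5, 0.9]
opening: 0.0926
gripper_force: 0.0
```

Request:
arm_command:
  increments:
    - [0, 0, 0, 0, 0, 0]
    - [0, 0, 0, 0, 0, 0]
    - [0, 0, 0, 0, 0, 0]
    - [0, 0, 0, 0, 0, 0]
    - [0, 0, 0, 0, 0, 0]
  fingers: 1

```text
t: 14.98
tool_pos: [0.4774, -0.2336, 0.1932]
orientation: [1.868, 2.526, -0.0]
force: [0.0, -0.5, 0.1]
opening: 0.0476
gripper_force: 0.0
```

Request:
arm_command:
  increments:
    - [0, 0, 0, 0, 0, 0]
    - [0, 0, 0, 0, 0, 0]
    - [0, 0, 0, 0, 0, 0]
    - [0, 0, -0.2, 0, 0, 0]
    - [0, 0, -0.4, 0, 0, 0]

```text
t: 15.6
tool_pos: [0.4769, -0.2331, 0.273]
orientation: [-1.866, -2.524, 0.0]
force: [0.4, 0.4, -0.3]
opening: 0.0431
gripper_force: 25.0
```

Request:
arm_command:
  increments:
    - [0, 0, -0.2, 0, 0, 0]
    - [0, 0, -0.4, 0, 0, 0]
    - [0, 0, -0.44, 0, 0, 0]
    - [0, 0, -0.44, 0, 0, 0]
    - [0, 0, -0.44, 0, 0, 0]

```text
t: 16.23
tool_pos: [0.4769, -0.2332, 0.3586]
orientation: [-1.865, -2.523, 0.001]
force: [0.2, 0.6, -1.9]
opening: 0.043
gripper_force: 25.0
```

```bash
python3 - <<'E'
from h import *
s=read_state();print(s["t"],s["opening"],s["gripper_force"],s["tool_pos"])
c=read_camera("wrist"); im=c["image"]; hsv=cv2.cvtColor(im,cv2.COLOR_RGB2HSV)
cv2.imwrite("pics/w5.png",im[:,:,::-1])
chain([((.525,-.06,.36),103.8),((.5331,.0061,.3215),103.8)])
E
```

```text
16.225 0.04301401111602699 24.999667290248908 [ 0.4768848  -0.23318349  0.35863358]
inc [ 0.757  0.484 -0.006] [-0.001 -0.001  0.018] tool x head 1.868
inc [0.311 0.118 0.192] [0. 0. 0.] tool x head 1.812
```

View pics/w5.png

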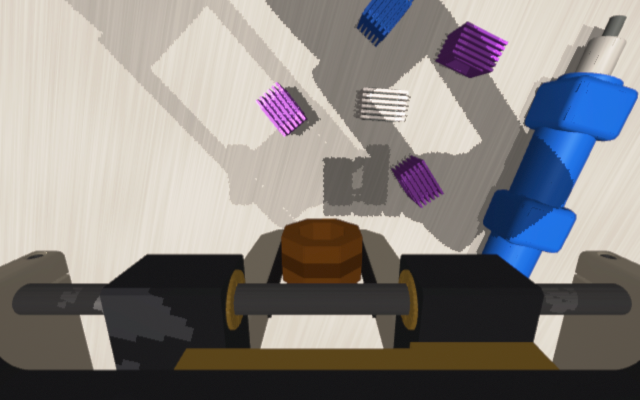

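The cap is gripped squarely at (321,250). The sink is at (383,104) with level stripes, so its bore runs along tool x.

Request:
arm_command:
  increments:
    - [0.19, 0.12, 0, 0, 0, 0.018]
    - [0.38, 0.24, 0, 0, 0, 0.018]
    - [0.57, 0.36, 0, 0, 0, 0.018]
    - [0.757, 0.484, -0.006, 0, 0, 0.018]
    - [0.757, 0.484, -0.006, 0, 0, 0.018]

```text
t: 16.9
tool_pos: [0.5257, -0.0577, 0.3608]
orientation: [-1.932, -2.474, 0.0]
force: [0.2, -0.6, -2.1]
opening: 0.0431
gripper_force: 25.0
```

Request:
arm_command:
  increments:
    - [0.1, 0.04, 0.06, 0, 0, 0]
    - [0.2, 0.08, 0.12, 0, 0, 0]
    - [0.311, 0.118, 0.192, 0, 0, 0]
    - [0.311, 0.118, 0.192, 0, 0, 0]
    - [0.311, 0.118, 0.192, 0, 0, 0]

```text
t: 17.52
tool_pos: [0.5335, 0.0048, 0.3236]
orientation: [-1.938, -2.472, 0.002]
force: [-0.1, -0.0, -1.5]
opening: 0.043
gripper_force: 25.0
```

```bash
python3 - <<'E'
from h import *
c=read_camera("wrist"); im=c["image"]; g=cv2.cvtColor(im,cv2.COLOR_RGB2GRAY)
goto((.5331,.0061,.3225),np.radians(103.8))
# peg edges in image rows just beyond the tip; bore centre at bottom
for r in (60,80,100,120,130): 
    e=np.abs(np.diff(g[r,290:355].astype(int))); print(r,np.where(e>25)[0]+290)
w=cv2.imread("pics/w5.png"); c5={}
E
```

```text
inc [ 0.008 -0.001  0.008] [-0.  0. -0.] tool x head 1.811
60 []
80 []
100 [311 312 335]
120 [311 312]
130 [311 312]
```

Request:
arm_command:
  increments:
    - [0.1, 0, 0, 0, 0, 0]
    - [0.2, 0, 0, 0, 0, 0]
    - [0.3, 0, 0, 0, 0, 0]
    - [0.4, 0, 0, 0, 0, 0]
    - [0.4, 0, 0, 0, 0, 0]

```text
t: 18.2
tool_pos: [0.514, 0.0853, 0.324]
orientation: [-1.935, -2.475, -0.0]
force: [0.2, 0.1, -2.7]
opening: 0.0431
gripper_force: 25.0
```

Request:
arm_command:
  increments:
    - [0.05, 0, 0, 0, 0, 0]
    - [0.1, 0, 0, 0, 0, 0]
    - [0.15, 0, 0, 0, 0, 0]
    - [0.18, 0, 0, 0, 0, 0]
    - [0.18, 0, 0, 0, 0, 0]

```text
t: 18.82
tool_pos: [0.5058, 0.1187, 0.3239]
orientation: [-1.937, -2.473, 0.0]
force: [-0.3, 0.5, -1.7]
opening: 0.0426
gripper_force: 25.0
```

Request:
arm_command:
  increments:
    - [0.015, 0, 0, 0, 0, 0]
    - [0.03, 0, 0, 0, 0, 0]
    - [0.045, 0, 0, 0, 0, 0]
    - [0.05, 0, 0, 0, 0, 0]
    - [0.05, 0, 0, 0, 0, 0]

```text
t: 19.45
tool_pos: [0.5035, 0.1281, 0.3239]
orientation: [-1.938, -2.473, 0.0]
force: [-0.3, 0.0, -1.5]
opening: 0.0431
gripper_force: 25.0
```

Request:
arm_command:
  increments:
    - [0.01, 0, 0, 0, 0, 0]
    - [0.02, 0, 0, 0, 0, 0]
    - [0.025, 0, 0, 0, 0, 0]
    - [0.03, 0, 0, 0, 0, 0]
    - [0.03, 0, 0, 0, 0, 0]

```text
t: 20.08
tool_pos: [0.5022, 0.1337, 0.324]
orientation: [1.938, 2.472, -0.0]
force: [0.2, -2.0, -2.2]
opening: 0.0429
gripper_force: 25.0
```

Request:
arm_command:
  increments:
    - [0.005, 0, 0, 0, 0, 0]
    - [0.01, 0, 0, 0, 0, 0]
    - [0.012, 0, 0, 0, 0, 0]
    - [0.012, 0, 0, 0, 0, 0]
    - [0.012, 0, 0, 0, 0, 0]

```text
t: 20.7
tool_pos: [0.502, 0.1344, 0.324]
orientation: [1.938, 2.469, -0.004]
force: [1.2, -12.4, -1.7]
opening: 0.043
gripper_force: 25.0
```

Request:
arm_command:
  increments:
    - [-0.012, 0, 0.01, 0, 0, 0]
    - [-0.012, 0, 0.02, 0, 0, 0]
    - [-0.012, 0, 0.03, 0, 0, 0]
    - [-0.012, 0, 0.042, 0, 0, 0]
    - [-0.012, 0, 0.042, 0, 0, 0]

```text
t: 21.32
tool_pos: [0.5022, 0.1337, 0.3153]
orientation: [1.938, 2.472, -0.0]
force: [2.2, -4.8, -1.8]
opening: 0.0427
gripper_force: 25.0
```

Request:
arm_command:
  increments:
    - [0, 0, 0, 0, 0, 0]
    - [0, 0, 0, 0, 0, 0]
    - [0, 0, 0, 0, 0, 0]
    - [0, 0, 0, 0, 0, 0]
    - [0, 0, 0, 0, 0, 0]
  fingers: -1

```text
t: 21.95
tool_pos: [0.5021, 0.1339, 0.3155]
orientation: [-1.938, -2.472, -0.0]
force: [1.1, 0.1, -0.7]
opening: 0.0878
gripper_force: 0.0
```

Request:
arm_command:
  increments:
    - [0, 0, -0.1, 0, 0, 0]
    - [0, 0, -0.2, 0, 0, 0]
    - [0, 0, -0.3, 0, 0, 0]
    - [0, 0, -0.44, 0, 0, 0]
    - [0, 0, -0.44, 0, 0, 0]

```text
t: 22.58
tool_pos: [0.5028, 0.1339, 0.4062]
orientation: [1.936, 2.47, 0.006]
force: [0.8, 0.6, -0.1]
opening: 0.093
gripper_force: 0.0
```

```bash
python3 - <<'E'
from h import *
s=read_state();print(s["t"],s["opening"],s["tool_pos"])
chain([((.51,-.02,.40),104),((.505,-.07,.37),104)])
c=read_camera("wrist")["image"]; a=read_camera("side")["image"]
C=np.zeros((290,790,3),np.uint8); C[:280,:440]=cv2.resize(a[145:215,240:350,::-1],None,fx=4,fy=4,interpolation=cv2.INTER_CUBIC); C[:290,445:785]=cv2.resize(c[80:225,240:410,::-1],None,fx=2,fy=2)
cv2.imwrite("pics/c6.png",C)
E
```

```text
22.575 0.09303216775006268 [0.50280169 0.13394539 0.40616387]
inc [-0.756 -0.149  0.03 ] [ 0.002  0.    -0.001] tool x head 1.812
inc [-0.237 -0.085  0.15 ] [ 0.  0. -0.] tool x head 1.815
```

View pics/c6.png

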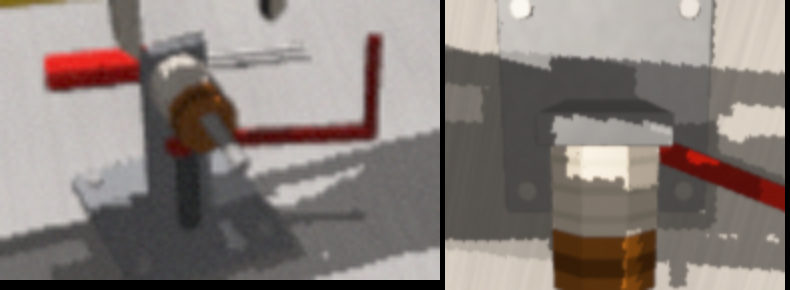

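The standoff and cap sit tight together on the peg. Moving near the sink to measure it once.

Request:
arm_command:
  increments:
    - [-0.19, -0.037, 0, 0, 0, 0]
    - [-0.38, -0.075, 0, 0, 0, 0]
    - [-0.57, -0.11, 0.015, 0, 0, 0]
    - [-0.756, -0.149, 0.03, 0, 0, 0]
    - [-0.756, -0.149, 0.03, 0, 0, 0]

```text
t: 23.3
tool_pos: [0.5088, -0.0221, 0.3954]
orientation: [-1.941, -2.467, 0.003]
force: [0.3, 0.5, -0.1]
opening: 0.0924
gripper_force: 0.0
```

Request:
arm_command:
  increments:
    - [-0.1, -0.04, 0.07, 0, 0, 0]
    - [-0.2, -0.07, 0.13, 0, 0, 0]
    - [-0.237, -0.085, 0.15, 0, 0, 0]
    - [-0.237, -0.085, 0.15, 0, 0, 0]
    - [-0.237, -0.085, 0.15, 0, 0, 0]

```text
t: 23.92
tool_pos: [0.5043, -0.0694, 0.368]
orientation: [1.937, 2.473, 0.001]
force: [0.4, 0.3, 1.0]
opening: 0.0929
gripper_force: 0.0
```

```bash
python3 - <<'E'
from h import *
c=read_camera("wrist"); im=c["image"]; hsv=cv2.cvtColor(im,cv2.COLOR_RGB2HSV)
s=read_state(); print(s["t"],s["tool_pos"])
u,v=map(int,proj(c,(.507,-.133,.035))); print(u,v)
w=np.zeros(hsv.shape[:2],bool); w[v-32:v+32,u-40:u+40]=1
print(np.percentile(hsv[w][:,2],[5,50,95]))
m=(w&(hsv[...,1]<25)&(hsv[...,2]>170)).astype(np.uint8)*255
m=cv2.morphologyEx(m,cv2.MORPH_CLOSE,np.ones((4,4)))
k=max(cv2.findContours(m,0,2)[0],key=cv2.contourArea)
P=np.array([onplane(c,*map(float,q[0]),.043)[:2] for q in k]).astype(np.float32)
print(cv2.minAreaRect(P*1000))
o=im[v-40:v+40,u-60:u+60,::-1].copy(); o2=o.copy(); cv2.drawContours(o2,[k-[u-60,v-40]],-1,(0,0,255),1)
cv2.imwrite("pics/w7.png",cv2.resize(np.hstack([o,o2]),None,fx=3,fy=3))
E
```

```text
23.975 [ 0.50432676 -0.06947292  0.3680339 ]
310 241
[ 77. 202. 218.]
((509.0223388671875, -133.3880615234375), (44.478572845458984, 29.330547332763672), 13.84235668182373)
```

View pics/w7.png

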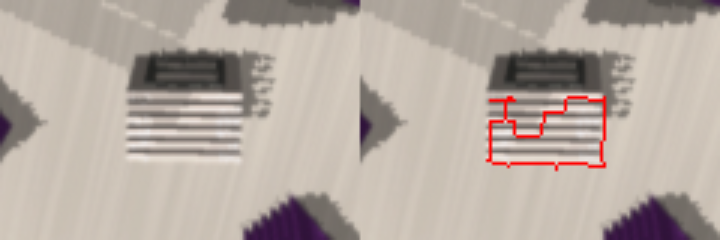

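The sink centre is at (.509, -.1335), heading 103.8°, 44 by 29 mm as described. The purple piece on the left is close to where the finger would come down, so I'll descend with the fingers partly closed.

```bash
python3 - <<'E'
from h import *
chain([((.509,-.1335,.28),103.8),((.509,-.1335,.192),103.8)])
E
```

```text
inc [-0.316 -0.054  0.44 ] [0. 0. 0.] tool x head 1.813
inc [ 0.   -0.    0.44] [0. 0. 0.] tool x head 1.812
```

Request:
arm_command:
  increments:
    - [-0.1, -0.018, 0.14, 0, 0, 0]
    - [-0.2, -0.036, 0.28, 0, 0, 0]
    - [-0.316, -0.054, 0.44, 0, 0, 0]
    - [-0.316, -0.054, 0.44, 0, 0, 0]
    - [-0.316, -0.054, 0.44, 0, 0, 0]
  fingers: -0.5

```text
t: 24.6
tool_pos: [0.5092, -0.1336, 0.2807]
orientation: [1.938, 2.472, 0.001]
force: [-0.2, 0.6, 0.7]
opening: 0.0696
gripper_force: 0.0
```

Request:
arm_command:
  increments:
    - [0, 0, 0.11, 0, 0, 0]
    - [0, 0, 0.22, 0, 0, 0]
    - [0, 0, 0.33, 0, 0, 0]
    - [0, 0, 0.44, 0, 0, 0]
    - [0, 0, 0.44, 0, 0, 0]

```text
t: 25.22
tool_pos: [0.5087, -0.1332, 0.1916]
orientation: [-1.936, -2.473, 0.0]
force: [-0.6, -0.0, 1.0]
opening: 0.0697
gripper_force: 0.0
```

Request:
arm_command:
  increments:
    - [0, 0, 0, 0, 0, 0]
    - [0, 0, 0, 0, 0, 0]
    - [0, 0, 0, 0, 0, 0]
    - [0, 0, 0, 0, 0, 0]
    - [0, 0, 0, 0, 0, 0]
  fingers: 1

```text
t: 25.85
tool_pos: [0.5091, -0.1343, 0.1925]
orientation: [1.938, 2.471, 0.001]
force: [-0.9, 0.8, 6.4]
opening: 0.0427
gripper_force: 25.0
```

Request:
arm_command:
  increments:
    - [0, 0, 0, 0, 0, 0]
    - [0, 0, 0, 0, 0, 0]
    - [0, 0, 0, 0, 0, 0]
    - [0, 0, -0.2, 0, 0, 0]
    - [0, 0, -0.4, 0, 0, 0]

```text
t: 26.48
tool_pos: [0.5082, -0.134, 0.2717]
orientation: [-1.937, -2.471, 0.001]
force: [0.7, 0.5, -1.7]
opening: 0.0425
gripper_force: 25.0
```

Request:
arm_command:
  increments:
    - [0, 0, -0.2, 0, 0, 0]
    - [0, 0, -0.4, 0, 0, 0]
    - [0, 0, -0.44, 0, 0, 0]
    - [0, 0, -0.44, 0, 0, 0]
    - [0, 0, -0.44, 0, 0, 0]

```text
t: 27.1
tool_pos: [0.5081, -0.134, 0.3572]
orientation: [-1.936, -2.47, 0.002]
force: [-0.8, -0.1, -1.4]
opening: 0.0431
gripper_force: 25.0
```

```bash
python3 - <<'E'
from h import *
chain([((.5331,.0061,.3225),103.8)])
E
```

```text
inc [0.65  0.289 0.174] [-0.001 -0.001  0.   ] tool x head 1.812
```

Request:
arm_command:
  increments:
    - [0.16, 0.07, 0.04, 0, 0, 0]
    - [0.32, 0.14, 0.08, 0, 0, 0]
    - [0.48, 0.21, 0.12, 0, 0, 0]
    - [0.65, 0.289, 0.174, 0, 0, 0]
    - [0.65, 0.289, 0.174, 0, 0, 0]

```text
t: 27.72
tool_pos: [0.5329, 0.0081, 0.3216]
orientation: [-1.932, -2.472, 0.004]
force: [0.3, -0.3, -1.2]
opening: 0.0429
gripper_force: 25.0
```

```bash
python3 - <<'E'
from h import *
c=read_camera("wrist"); im=c["image"]
goto((.5331,.0061,.3225),np.radians(103.8))
cv2.imwrite("pics/w8.png",im[:,:,::-1])
E
```

```text
inc [-0.004 -0.001 -0.001] [-0.001 -0.     0.001] tool x head 1.814
```

View pics/w8.png

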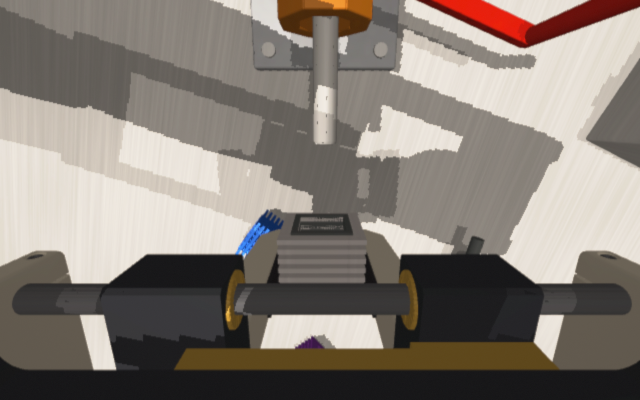

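The sink's bore at (321,222) lines up with the peg tip at (323,143), so I'm inserting.

Request:
arm_command:
  increments:
    - [0.1, 0, 0, 0, 0, 0]
    - [0.2, 0, 0, 0, 0, 0]
    - [0.3, 0, 0, 0, 0, 0]
    - [0.4, 0, 0, 0, 0, 0]
    - [0.42, 0, 0, 0, 0, 0]

```text
t: 28.4
tool_pos: [0.5133, 0.089, 0.3249]
orientation: [1.936, 2.474, 0.001]
force: [0.5, -0.5, -0.3]
opening: 0.0429
gripper_force: 25.0
```

Request:
arm_command:
  increments:
    - [0.03, 0, 0, 0, 0, 0]
    - [0.06, 0, 0, 0, 0, 0]
    - [0.08, 0, 0, 0, 0, 0]
    - [0.08, 0, 0, 0, 0, 0]
    - [0.08, 0, 0, 0, 0, 0]

```text
t: 29.02
tool_pos: [0.51, 0.1028, 0.3247]
orientation: [1.938, 2.472, -0.0]
force: [-0.8, -0.5, -0.9]
opening: 0.043
gripper_force: 25.0
```

Request:
arm_command:
  increments:
    - [0.01, 0, 0, 0, 0, 0]
    - [0.02, 0, 0, 0, 0, 0]
    - [0.025, 0, 0, 0, 0, 0]
    - [0.025, 0, 0, 0, 0, 0]
    - [0.025, 0, 0, 0, 0, 0]

```text
t: 29.65
tool_pos: [0.5094, 0.105, 0.3249]
orientation: [1.937, 2.467, -0.006]
force: [4.5, -18.4, -1.5]
opening: 0.043
gripper_force: 25.0
```

Request:
arm_command:
  increments:
    - [-0.014, 0, 0.01, 0, 0, 0]
    - [-0.014, 0, 0.02, 0, 0, 0]
    - [-0.014, 0, 0.03, 0, 0, 0]
    - [-0.014, 0, 0.044, 0, 0, 0]
    - [-0.014, 0, 0.044, 0, 0, 0]

```text
t: 30.28
tool_pos: [0.51, 0.1042, 0.3165]
orientation: [1.937, 2.47, -0.0]
force: [2.6, -7.3, 0.8]
opening: 0.043
gripper_force: 25.0
```

Request:
arm_command:
  increments:
    - [0, 0, 0, 0, 0, 0]
    - [0, 0, 0, 0, 0, 0]
    - [0, 0, 0, 0, 0, 0]
    - [0, 0, 0, 0, 0, 0]
    - [0, 0, 0, 0, 0, 0]
  fingers: -1

```text
t: 30.9
tool_pos: [0.5094, 0.1052, 0.3159]
orientation: [-1.938, -2.472, 0.0]
force: [0.4, -0.3, 0.1]
opening: 0.0881
gripper_force: 0.0
```

Request:
arm_command:
  increments:
    - [0, 0, -0.1, 0, 0, 0]
    - [0, 0, -0.2, 0, 0, 0]
    - [0, 0, -0.3, 0, 0, 0]
    - [0, 0, -0.44, 0, 0, 0]
    - [0, 0, -0.44, 0, 0, 0]

```text
t: 31.52
tool_pos: [0.5101, 0.1052, 0.4065]
orientation: [1.936, 2.47, 0.005]
force: [-0.5, -0.3, -0.4]
opening: 0.0933
gripper_force: 0.0
```

```bash
python3 - <<'E'
from h import *
s=read_state();print(s["t"],s["opening"],s["tool_pos"],s["q"])
a=read_camera("side")["image"]; t=read_camera("top")["image"]; w=read_camera("wrist")["image"]
C=np.zeros((600,800,3),np.uint8); C[:280,:440]=cv2.resize(a[145:215,240:350,::-1],None,fx=4,fy=4,interpolation=cv2.INTER_CUBIC)
C[:330,445:715]=cv2.resize(t[145:255,210:300,::-1],None,fx=3,fy=3); C[335:575,:384]=cv2.resize(w[:,:,::-1],None,fx=.6,fy=.6)
cv2.imwrite("pics/c9.png",C)
E
```

```text
31.525 0.09331769534920943 [0.51006191 0.10524995 0.4065049 ] [ 1.05010750e-01 -8.80504341e-02  1.70653454e+00  3.43995435e-05
  1.51836716e+00 -1.36151624e-01]
```

View pics/c9.png

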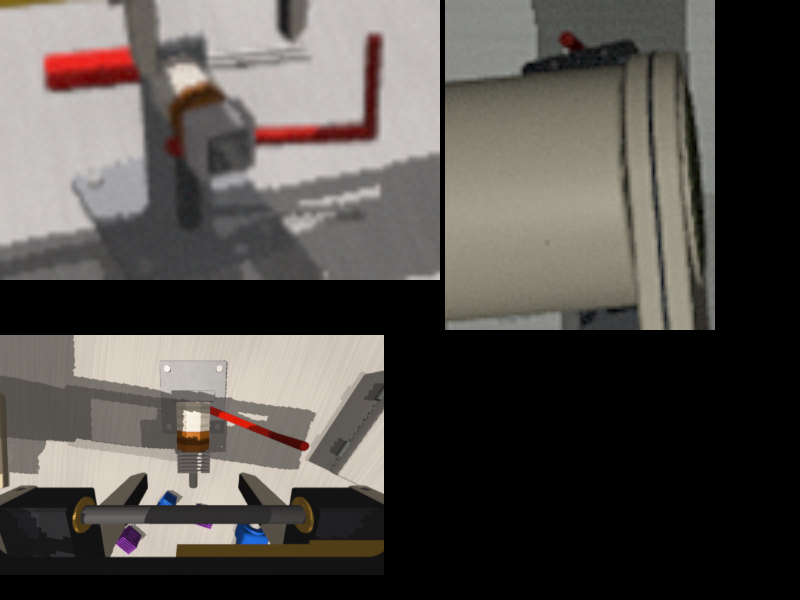

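All three are on the peg in order, tight together, with peg visible beyond the sink at (193,480) in the crop. The gate is still open, its post at (305,446). I'll plan the gate sweep with closed fingers.

```bash
python3 - <<'E'
from h import *
B=np.array([.4906,.1791]); P=lambda f,z=.311,r=.15:(*(B+r*np.array([np.cos(np.radians(f)),np.sin(np.radians(f))])),z)
chain([((.58,.19,.407),104),(P(14,.407),104),(P(14),104)])
print("sweep")
def mk(f):
    h=np.radians(f+90); x=np.array([np.cos(h),np.sin(h),0]); z=np.array([0,0,-1.]); return np.array(P(f)),R.from_matrix(np.c_[x,np.cross(z,x),z])
for fs in ([14,7,0,-7,-14,-21],[-21,-28,-35,-42,-49,-56],[-56,-61,-66,-69,-71,-72.5]):
    p0,R0=mk(fs[0]); print([[*map(float,np.round(R0.inv().apply(mk(f)[0]-p0)/.2,3)),float(np.round((R0.inv()*mk(f)[1]).as_rotvec()[2]/np.pi,3))] for f in fs[1:]])
E
```

```text
inc [ 0.328  0.445 -0.022] [-0.    -0.    -0.001] tool x head 1.812
inc [0.055 0.303 0.   ] [ 0.  0. -0.] tool x head 1.815
inc [ 0.   -0.    0.48] [ 0.  0. -0.] tool x head 1.815
sweep
[[-0.091, -0.006, 0.0, 0.039], [-0.181, -0.022, 0.0, 0.078], [-0.269, -0.05, 0.0, 0.117], [-0.352, -0.088, 0.0, 0.156], [-0.43, -0.136, 0.0, 0.194]]
[[-0.091, -0.006, 0.0, 0.039], [-0.181, -0.022, 0.0, 0.078], [-0.269, -0.05, 0.0, 0.117], [-0.352, -0.088, 0.0, 0.156], [-0.43, -0.136, 0.0, 0.194]]
[[-0.065, -0.003, 0.0, 0.028], [-0.13, -0.011, 0.0, 0.056], [-0.169, -0.019, 0.0, 0.072], [-0.194, -0.026, 0.0, 0.083], [-0.213, -0.031, 0.0, 0.092]]
```

Request:
arm_command:
  increments:
    - [0.11, 0.15, 0, 0, 0, 0]
    - [0.22, 0.3, 0, 0, 0, 0]
    - [0.328, 0.445, -0.022, 0, 0, 0]
    - [0.328, 0.445, -0.022, 0, 0, 0]
    - [0.328, 0.445, -0.022, 0, 0, 0]
  fingers: 1

```text
t: 32.3
tool_pos: [0.5797, 0.1898, 0.4068]
orientation: [-1.937, -2.472, 0.004]
force: [-0.2, -0.2, 0.8]
opening: 0.0477
gripper_force: 0.0
```

Request:
arm_command:
  increments:
    - [0.02, 0.1, 0, 0, 0, 0]
    - [0.04, 0.2, 0, 0, 0, 0]
    - [0.055, 0.303, 0, 0, 0, 0]
    - [0.055, 0.303, 0, 0, 0, 0]
    - [0.055, 0.303, 0, 0, 0, 0]

```text
t: 32.92
tool_pos: [0.6358, 0.2145, 0.4081]
orientation: [-1.939, -2.472, 0.001]
force: [0.4, -0.0, -0.6]
opening: 0.0011
gripper_force: 0.0
```

Request:
arm_command:
  increments:
    - [0, 0, 0.1, 0, 0, 0]
    - [0, 0, 0.2, 0, 0, 0]
    - [0, 0, 0.32, 0, 0, 0]
    - [0, 0, 0.44, 0, 0, 0]
    - [0, 0, 0.48, 0, 0, 0]

```text
t: 33.55
tool_pos: [0.635, 0.2149, 0.3083]
orientation: [-1.936, -2.47, 0.007]
force: [1.1, 0.5, 0.4]
opening: 0.0004
gripper_force: 0.0
```

Request:
arm_command:
  increments:
    - [-0.091, -0.006, 0, 0, 0, 0.039]
    - [-0.181, -0.022, 0, 0, 0, 0.078]
    - [-0.269, -0.05, 0, 0, 0, 0.117]
    - [-0.352, -0.088, 0, 0, 0, 0.156]
    - [-0.43, -0.136, 0, 0, 0, 0.194]

```text
t: 34.17
tool_pos: [0.6303, 0.1247, 0.3122]
orientation: [-2.594, -1.772, -0.0]
force: [0.3, 0.8, 0.5]
opening: 0.0001
gripper_force: 0.3
```

```bash
python3 - <<'E'
from h import *
s=read_state();print(s["t"],s["tool_pos"],s["force"],s["opening"],R.from_rotvec(s["orientation"]).apply([1,0,0]))
c=read_camera("side"); im=cv2.cvtColor(c["image"],cv2.COLOR_RGB2HSV)
m=((im[...,0]<8)|(im[...,0]>172))&(im[...,1]>150)&(im[...,2]>60); m[:,:283]=0; m[215:]=0; m[:,360:]=0
ys,xs=np.where(m); i=ys.argmin(); print(xs[i],ys[i],onplane(c,float(xs[i]),float(ys[i]),.176),len(xs))
E
```

```text
34.175 [0.63028072 0.1247244  0.3122434 ] [0.28200524 0.81805061 0.49189597] 9.218452248539895e-05 [3.63809146e-01 9.31473484e-01 2.31135647e-04]
331 165 [0.61743748 0.1102674  0.176     ] 129
```

Request:
arm_command:
  increments:
    - [-0.091, -0.006, 0, 0, 0, 0.039]
    - [-0.181, -0.022, 0, 0, 0, 0.078]
    - [-0.269, -0.05, 0, 0, 0, 0.117]
    - [-0.352, -0.088, 0, 0, 0, 0.156]
    - [-0.43, -0.136, 0, 0, 0, 0.194]

```text
t: 34.85
tool_pos: [0.5738, 0.0547, 0.3124]
orientation: [-3.005, -0.915, -0.001]
force: [0.3, 0.4, -0.0]
opening: 0.0002
gripper_force: 0.3
```

Request:
arm_command:
  increments:
    - [-0.065, -0.003, 0, 0, 0, 0.028]
    - [-0.13, -0.011, 0, 0, 0, 0.056]
    - [-0.169, -0.019, 0, 0, 0, 0.072]
    - [-0.194, -0.026, 0, 0, 0, 0.083]
    - [-0.194, -0.026, 0, 0, 0, 0.083]

```text
t: 35.48
tool_pos: [0.5408, 0.0381, 0.313]
orientation: [-3.098, -0.521, -0.012]
force: [16.8, 3.8, -10.1]
opening: 0.0005
gripper_force: 8.8
```

The gate is at its stop, with 17 N felt. I'll back off, rise and check.

Request:
arm_command:
  increments:
    - [0.03, 0, 0, 0, 0, 0]
    - [0.08, 0, 0, 0, 0, 0]
    - [0.14, 0, 0, 0, 0, 0]
    - [0.2, 0, 0, 0, 0, 0]
    - [0.2, 0, 0, 0, 0, 0]

```text
t: 36.1
tool_pos: [0.5777, 0.0508, 0.3122]
orientation: [3.098, 0.52, -0.0]
force: [-0.4, -0.5, -1.0]
opening: 0.0003
gripper_force: 0.0
```

Request:
arm_command:
  increments:
    - [0, 0, -0.1, 0, 0, 0]
    - [0, 0, -0.25, 0, 0, 0]
    - [0, 0, -0.4, 0, 0, 0]
    - [0, 0, -0.55, 0, 0, 0]
    - [0, 0, -0.6, 0, 0, 0]

```text
t: 36.72
tool_pos: [0.577, 0.0504, 0.4363]
orientation: [3.097, 0.519, 0.008]
force: [0.5, -0.1, 0.3]
opening: 0.0004
gripper_force: 0.0
```

Request:
arm_command:
  increments:
    - [0.15, -0.05, 0, 0, 0, 0]
    - [0.35, -0.1, 0, 0, 0, 0]
    - [0.5, -0.15, 0, 0, 0, 0]
    - [0.5, -0.15, 0, 0, 0, 0]
    - [0.5, -0.15, 0, 0, 0, 0]

```text
t: 37.35
tool_pos: [0.6613, 0.1112, 0.4318]
orientation: [3.098, 0.519, -0.002]
force: [-0.4, -0.2, 0.0]
opening: 0.0007
gripper_force: 0.0
```

```bash
python3 - <<'E'
from h import *
s=read_state();print(s["t"],s["force"],s["tool_pos"])
a=read_camera("side"); w=read_camera("wrist")["image"]
im=cv2.cvtColor(a["image"],cv2.COLOR_RGB2HSV)
m=((im[...,0]<8)|(im[...,0]>172))&(im[...,1]>150)&(im[...,2]>50); m[:,:285]=0; m[225:]=0; m[:,360:]=0
ys,xs=np.where(m); 
p=onplane(a,float(xs[ys.argmin()]),float(ys.min())+1,.176); print(p,np.degrees(np.arctan2(p[1]-.1791,p[0]-.4906)))
C=np.zeros((300,800,3),np.uint8); C[:280,:440]=cv2.resize(a["image"][145:215,240:350,::-1],None,fx=4,fy=4,interpolation=cv2.INTER_CUBIC)
C[:220,445:797]=cv2.resize(w[:,:,::-1],None,fx=.55,fy=.55)
cv2.imwrite("pics/c10.png",C)
E
```

```text
37.35 [-0.41621282 -0.18477008  0.04464806] [0.66125034 0.11117308 0.43182601]
[0.52264449 0.03545168 0.176     ] -77.42458569052378
```

View pics/c10.png

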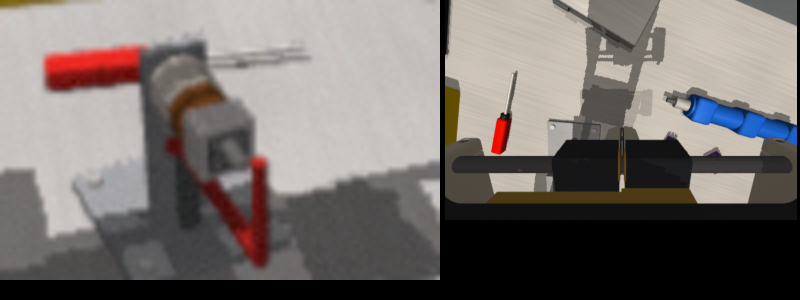

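The gate is shut, its post at -77.4° against a peg heading of -76.2°. The standoff, cap and sink hang tight in order, and the robot is clear, so I'm handing in.

```bash
python3 -c "
from plant import *
print(close_job())"
```

```text
the job is handed in; nothing more can be done
None
```

The job is handed in: the standoff, cap and heat sink hang on the peg in that order, pushed up against the back plate, the red gate is shut, and the lamp and driver were not touched; the hand-in gave no verdict.

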